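# Open the garlic keeper to its stop and put the bulb away

### The job

Swing the lid of the garlic keeper right back until it rests firmly against the rubber buffer of its lid rest, pushing gently so that the buffer is not overloaded; the stiff hinge keeps the lid there when you let go. Then pick up the garlic bulb, lower it into the keeper, without dropping it in, and let it go, leaving the lid back against its buffer and the onion, mug and tin undisturbed.

Things in the scene. Friction and masses are not known exactly. Their poses are not given: they have to be found in the camera images.
- keeper: Garlic keeper: a cream open-topped box fixed to the worktop, 140 mm deep (its x), 190 mm wide (its y), 85 mm high, walls and floor 8 mm thick, five dark vent holes in front. Origin at the centre of its underside; x points from its front (side of the lid's tab) to its back (hinge side), z up. Its place and yaw vary.
- keeper_lid (a joint): Hinge angle of the wooden lid, rad: 0 shut, pi/2 upright, growing as the front edge swings up and back. Starts shut or a little ajar. Stiff hinge (0.35 N m: 2 to 4 N at the tab moves it): the lid stays where it is left. It meets the buffer between 1.65 and 2.0 rad, differing each time, to be felt: from there the push at the tab rises about 0.5 N per mm.
- lid_tab (a point): Grip point of the lid's dark wooden pull tab, mid-width and mid-thickness, 175 mm from the hinge line. Tab: 30 mm wide (keeper's y), 12 mm thick, standing 46 mm out from the lid's front edge; this point is 30 mm out from that edge. Lid panel: 145 mm from hinge to front edge, 190 mm wide, 8 mm thick, 0.22 kg. Held by its two sides, the tab can turn between the fingers as the lid swings.
- keeper_hinge (a point): Middle of the hinge line, which runs along the keeper's y at the top of its back wall: 70 mm behind the keeper's centre and 85 mm above the worktop. When the lid is shut the tab's grip point lies 175 mm in front of it and 4.5 mm above it.
- lid_rest: Lid rest: bent steel rods fixed to the keeper's back, up to 180 mm high and 150 mm behind its centre, with a forward brass screw that carries a sprung black rubber buffer, 18 mm across, which meets the back of the lid mid-width, 85 mm above the hinge line. The screw's setting varies and is not given. The buffer yields 1 mm per 2 N, at most 8 mm; never load it above 25 N. Origin: the keeper's.
- keeper_floor (a point): Centre of the keeper's inner floor, 8 mm above the worktop. The inside is 124 mm (x) by 174 mm (y) and 77 mm deep.
- garlic_center (a point): Centre of the white garlic bulb, loose on the worktop to the left or right of the keeper: about 51 mm across and 51 mm high, 25 g; the point is half-way up. The bulb lies upright.
- onion: A brown onion, 61 x 63 x 68 mm, loose on the other side of the keeper from the garlic; origin at its underside. To be left alone.
- mug: A blue and white mug, 78 mm across and 92 mm high, loose, at the right; origin at its underside. To be left alone.
- tin: A flat food tin, 86 mm across and 40 mm high, loose, at the left; origin at its underside. To be left alone.
There are look-alikes about, which are no part of the job. Of the things that look like the part that bears garlic_center, the middle-sized one is meant.

How it is judged:
On the way, in this order (a step that is already met when the one before it is completed fails the run):
1. the lid is pressed against the buffer of its rest (more than 1 N on the buffer) (contact force between keeper_lid and lid_rest above 1 N), for 0.2 s.
2. the garlic bulb is lowered into the keeper still between the fingers (its centre less than 75 mm above the worktop) (x of garlic_center in the frame of keeper between -0.062 and 0.062 m and y of garlic_center in the frame of keeper between -0.087 and 0.087 m and z of garlic_center in the frame of keeper below 0.075 m and contact force between the fingers and garlic above 0.2 N).
At the end, for the whole second after the job is handed in: The lid still rests against the buffer (more than 0.2 N between them) and the garlic bulb lies still on the keeper's floor, its centre within the walls and less than 50 mm above the worktop (x of garlic_center in the frame of keeper between -0.062 and 0.062 m and y of garlic_center in the frame of keeper between -0.087 and 0.087 m and z of garlic_center in the frame of keeper below 0.05 m and contact force between keeper_lid and lid_rest above 0.2 N and linear speed of garlic below 0.03 m/s); the robot touches nothing.
It fails at once if the lid loads the buffer of its rest with more than 25 N (contact force between keeper_lid and lid_rest above 25 N).
It fails at once if the onion is moved by more than 30 mm (distance of onion from where it was at the start of the episode above 0.03 m).
It fails at once if the mug is moved by more than 30 mm (distance of mug from where it was at the start of the episode above 0.03 m).
It fails at once if the tin is moved by more than 30 mm (distance of tin from where it was at the start of the episode above 0.03 m).
It also fails if it takes over 64 s, if anything falls off the work surface, if the arm or the gripper's body presses on something with over 40 N, if the wrist force passes 120 N, or if a joint passes its speed limit or range.

### The arm

A 7-joint arm with a two-finger parallel gripper is mounted at the origin on a cart in front of the work surface, level with it; the furniture and walls round the work are solid. World frame = base frame: x ahead of the robot, y to its left, z up, the work surface at z = 0. Lengths are in m, angles in rad, forces in N, time in s.
With the tool pointing down it reaches from about 0.4 to 0.875 m from the base axis. Payload 6.5 kg.
Tool frame: the origin (TCP) lies at the very end of the fingers, on their centre line; the grasp point (between the pads) lies 19 mm behind it; z points along the fingers, y is the line along which they close (so a half turn about z gives the same grasp; the last joint's range is limited). The gripper opens to 85 mm and grips with 20 to 120 N. Pads are 22 mm wide; open, the fingers measure 114 mm over their backs; the gripper's body (76 mm by 85 mm) begins 54 mm behind the grasp point. The pads swing forward as they close: fully open they stand 13 mm farther back than shut.
Start: joints at [1.153, 0.536, -0.004, 1.538, 0.003, 1.067, -0.071], TCP at [0.224, -0.61, 0.231] pointing down, gripper open.
Joint ranges: [-2.7, 2.7], [-0.37, 2.16], [-1.27, 1.26], [0.24, 2.4], [-1.31, 4.45], [0.19, 1.91], [-2.76, 2.76]. Speed limits (rad/s): [2.39, 2.39, 3.14, 3.14, 3.14, 3.14, 3.14].

### API

Orientations are given as a unit quaternion [x, y, z, w].
In Python, from workcell import robot gives the robot as it stands. The module is installed in compiled form; this text tells all that it offers.
- The arm moves only by the tool play_rows, never from a script. Its argument "steps" is a list of rows, each a list of 3 entries, a list of its own where there are three numbers: the opening, from -1 (shut) to 1 (fully open), then the shift along the tool's x, y, z in m, then the turn about the tool's z in degrees. In form: [[hand, [tx, ty, tz], yaw], ...]. A call has 1 to 12 rows; each row shifts and turns the commanded pose from where the row before left it, along the tool's axes as they then stand; what a row does not reach is not made up. A row lasts 1/8 s, in which the tool goes at most 62.5 mm and 10.7 degrees, less where a joint would pass 70% of its speed; a pose out of reach is approached as far as the arm can. A call with a gripper value outside its range is refused whole. The fingers move at their own pace and stop on an object; "squeeze" is the grip in N (left out, the last holds). Time passes only in rows, so rows that do not move let the fingers close. It gives the time, the measured TCP pose, the force, the opening and the grip force at its end, in the units of the state.
- robot.read_state(): the state, without advancing time (a new reading comes with each control period).
- robot.capture(name): name is "side" or "top"; returns a dict with "image" (420x560x3 uint8, blue, green, red), "vfov" (degrees; the focal length in pixels is half the picture's height over the tangent of half this angle, whatever the lens; pixels are square), "cx", "cy" (the principal point, pixels), "dist_coeffs" ([k1, k2, p1, p2, k3] as OpenCV has them; the pictures are not rectified), "T" (4x4, takes a point from camera to world coordinates). Camera axes: x right, y down, z forward; pixel columns grow to the right and rows downward; lengths in m; the calibration is good to about 2 mm. A picture is of the moment at which its call begins. There is no depth.
- robot.finish_job(): hands the job in; it is judged then, once.
The state is a dict: "time": time; "qpos": joint angles; "qd": joint speeds; "tau": joint torques, N m; "position": TCP position; "tcp_rot": TCP orientation; "force": force on the tool from outside, world axes, zero at the start; "moment": the same for the moment, N m; "width": finger opening in m; "finger_force": force on a finger pad.
Only numpy, scipy, OpenCV 4.12 (cv2) and the standard library are available. Lean on these libraries where they do the work, as an engineer would, in place of code of your own. Each camera call takes 0.05 s, during which the arm holds its last target. There are 200 camera calls.

## Working session

There is one attempt and no reset: what is moved stays moved. The work goes in short steps, Python scripts to look and compute and a tool call to move; the robot and the scene stay as the last step left them, time stands still between calls to the robot, and variables do not carry over. Pictures are saved under pics/ and viewed, at most 10 in all, crops included, and the job is handed in when it is done.

Besides the shell and the picture viewer there is one more tool, called as name(argument=value, ...), one argument or row to a line, values as JSON. play_rows: Moves the arm, as the interface text tells. Its arguments: {"type":"object","properties":{"steps":{"type":"array","items":{"type":"array"}},"squeeze":{"type":"number"}},"required":["steps"]}

```bash
mkdir -p pics; cat > h.py <<'E'
import numpy as np, cv2
from workcell import robot
def cam(n):
    c=robot.capture(n); h=c["image"].shape[0]
    f=h/2/np.tan(np.radians(c["vfov"])/2)
    c["K"]=np.array([[f,0,c["cx"]],[0,f,c["cy"]],[0,0,1]]); c["D"]=np.array(c["dist_coeffs"],float); c["T"]=np.array(c["T"]); return c
def plane(c,uv,z):
    p=cv2.undistortPoints(np.array(uv,float).reshape(-1,1,2),c["K"],c["D"]).reshape(-1,2)
    d=np.c_[p,np.ones(len(p))]@c["T"][:3,:3].T; o=c["T"][:3,3]
    return o+d*((z-o[2])/d[:,2])[:,None]
def proj(c,P):
    Ti=np.linalg.inv(c["T"]); return cv2.projectPoints(np.array(P,float).reshape(-1,1,3),cv2.Rodrigues(Ti[:3,:3])[0],Ti[:3,3],c["K"],c["D"])[0].reshape(-1,2)
E
python3 - <<'E'
from h import *
for n in("top","side"):
    c=cam(n); cv2.imwrite(f"pics/{n}0.png",c["image"]); print(n,c["vfov"],c["D"],c["T"].round(3).tolist())
s=robot.read_state(); print({k:np.round(v,3).tolist() for k,v in s.items()})
E
```

```text
top 56.45692032897417 [-0.03183368  0.          0.          0.          0.        ] [[-0.011, -0.988, 0.156, 0.372], [-1.0, 0.012, 0.008, 0.007], [-0.01, -0.156, -0.988, 0.98], [0.0, 0.0, 0.0, 1.0]]
side 52.32107811625639 [-0.01162906  0.          0.          0.          0.        ] [[-0.685, -0.478, 0.55, -0.104], [-0.728, 0.451, -0.516, 0.58], [-0.001, -0.754, -0.657, 0.847], [0.0, 0.0, 0.0, 1.0]]
{'time': 0.1, 'qpos': [1.153, 0.537, -0.004, 1.539, 0.003, 1.067, -0.071], 'qd': [-0.001, -0.001, 0.001, -0.003, -0.002, 0.001, 0.0], 'tau': [0.002, -58.457, 1.052, -25.978, 0.013, 0.005, -0.0], 'position': [0.224, -0.61, 0.23], 'tcp_rot': [0.985, 0.175, -0.0, -0.001], 'force': [-0.28, 0.738, 0.374], 'moment': [0.012, -0.063, -0.001], 'finger_force': 0.0, 'width': 0.085}
```

View pics/top0.png

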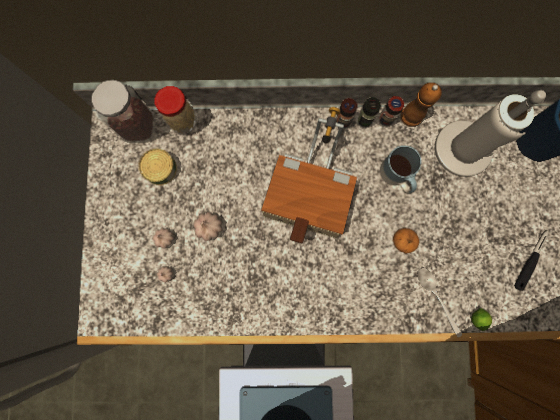

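View pics/side0.png

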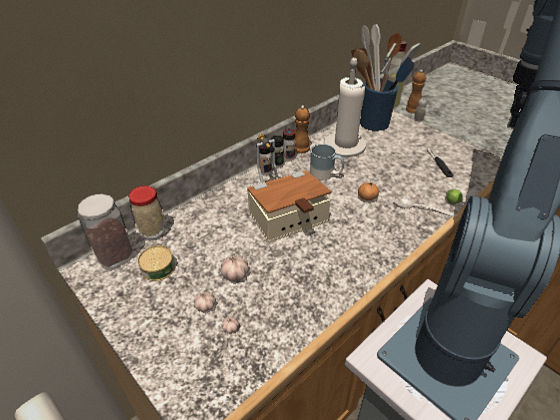

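The top view shows the lid spanning about (281,157), (355,177), (344,234) and (263,210), with the tab at (299,230). The three bulbs are at (208,225), (163,238) and (165,273). I'll enlarge it to measure.

```bash
python3 - <<'E'
from h import *
t=cv2.imread("pics/top0.png")[140:290,250:370]; s=cv2.imread("pics/side0.png")[165:245,240:340]
g=cv2.imread("pics/top0.png")[205:290,145:230]
a=cv2.resize(t,None,fx=4,fy=4,interpolation=2); b=cv2.resize(s,(320,256),interpolation=2); d=cv2.resize(g,(320,320),interpolation=2)
im=np.zeros((600,800,3),np.uint8); im[:,:480]=a; im[:256,480:]=b; im[270:590,480:]=d
cv2.imwrite("pics/crop1.png",im)
c=cam("top")
for z in(.0935,): print(plane(c,[(281,157),(355,177),(344,234),(263,210),(299,230)],z).round(3))
print(plane(c,[(208,225),(163,238),(165,273)],.025).round(3))
E
```

```text
[[ 0.642  0.005  0.094]
 [ 0.592 -0.167  0.094]
 [ 0.459 -0.136  0.094]
 [ 0.517  0.048  0.094]
 [ 0.47  -0.034  0.094]]
[[0.492 0.187 0.025]
 [0.461 0.297 0.025]
 [0.376 0.289 0.025]]
```

View pics/crop1.png

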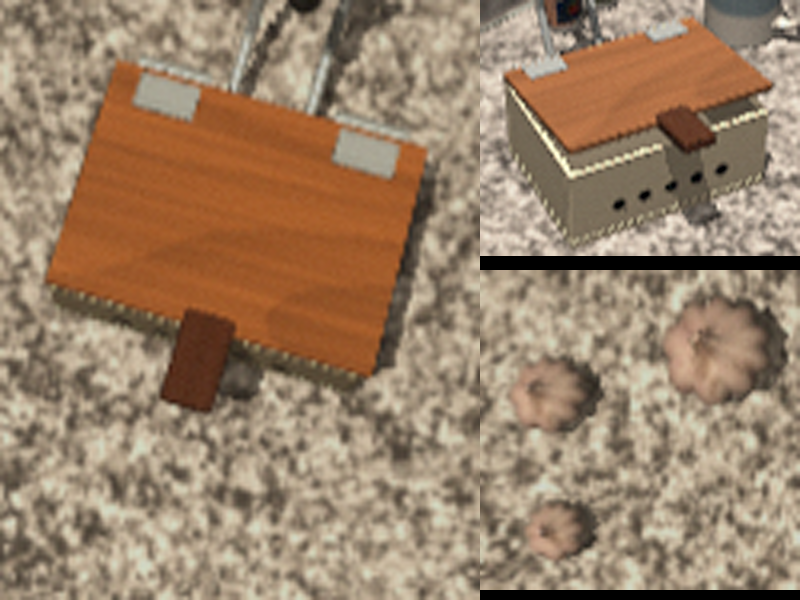

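```bash
cat >> h.py <<'E'
def kpt(p,P):
    x,y,yaw=p; P=np.atleast_2d(np.array(P,float)); c,s=np.cos(yaw),np.sin(yaw)
    return np.c_[x+c*P[:,0]-s*P[:,1], y+s*P[:,0]+c*P[:,1], P[:,2]]
def lid(p,a,L): # L rows: (dist from hinge, y, height above hinge plane)
    L=np.array(L,float); d,y,h=L.T
    return kpt(p,np.c_[.07-d*np.cos(a)+h*np.sin(a), y, .085+d*np.sin(a)+h*np.cos(a)])
E
python3 - <<'E'
from h import *
from scipy.optimize import least_squares
L=[(0,.095,.0085),(0,-.095,.0085),(.145,-.095,.0085),(.145,.095,.0085),(.191,.015,.0105),(.191,-.015,.0105)]
T=[(279.5,155),(356.75,177),(343,233),(261.75,210.5),(290.5,239.5),(303,242.5)]
S=[(247.8,188.4),(305.6,171.3),(331.3,193.1),(268.1,211.9),(303.8,210.3),(313.4,206.3)]
ct,cs=cam("top"),cam("side")
def r(v):
    W=lid(v[:3],v[3],L); B=kpt(v[:3],[(-.07,.095,0),(-.07,.095,.085)])
    return np.r_[(proj(ct,W)-T).ravel(),(proj(cs,W)-S).ravel(),(proj(cs,B)-[(268,240),(269.7,221)]).ravel()]
f=least_squares(r,[.55,-.06,-.25,.1],loss="soft_l1"); print(f.x.round(4)); print(r(f.x).round(1))
p,a=f.x[:3],f.x[3]; print("tab",lid(p,a,[(.175,0,.0045)]),"hinge",kpt(p,[.07,0,.085]))
G=[((163.6,238),(204,302)),((208.5,225.5),(234,268))]
for u,w in G:
    print(least_squares(lambda q:np.r_[proj(ct,q)[0]-u,proj(cs,q)[0]-w],[.46,.25,.025]).x.round(3))
for n,u,w,z in [("tin",(157,165),(155,260),.04),("mug",(401,165),(322,155),.09),("onion",(406,240),(368,190),.03)]: print(n,plane(ct,u,z).round(3),plane(cs,w,z).round(3))
E
```

```text
[ 0.5543 -0.0597 -0.2956  0.1654]
[-1.  -1.2  0.2 -1.3 -0.2  0.5 -1.2 -0.7 -1.1 -0.8 -0.4  0.  -0.1 -0.6
  1.4 -1.4  1.4 -2.1  0.8  0.   1.2  0.1  1.9  0.6  1.7  3.4 -0.8 -0.2]
tab [[ 0.45681759 -0.02999274  0.11824741]] hinge [[ 0.62123705 -0.08005371  0.085     ]]
[0.464 0.3   0.018]
[0.493 0.187 0.024]
tin [[0.642 0.314 0.04 ]] [[0.64  0.324 0.04 ]]
mug [[ 0.62  -0.277  0.09 ]] [[ 0.621 -0.265  0.09 ]]
onion [[ 0.449 -0.297  0.03 ]] [[ 0.455 -0.296  0.03 ]]
```

play_rows(
  steps=[
    [0.0,[0,0,0],9.3],
    [0.0,[0,0,0],9.3],
    [0.0,[0,0,0],9.3],
    [0.0,[0,0,0],9.2],
  ],
  squeeze=25,
)

```text
time: 0.75
position: [0.224, -0.6101, 0.2311]
tcp_rot: [0.989, -0.15, -0.0, -0.0]
force: [-0.4, 1.2, 0.6]
width: 0.0427
finger_force: 0.0
```

play_rows(
  steps=[
    [0.0,[0.005,-0.05,0],0],
    [0.0,[0.005,-0.057,0],0],
    [0.0,[0.005,-0.057,0],0],
    [0.0,[0.005,-0.057,0],0],
    [0.0,[0.005,-0.057,0],0],
    [0.0,[0.005,-0.057,0],0],
    [0.0,[0.005,-0.057,0],0],
    [0.0,[0.005,-0.057,0],0],
    [0.0,[0.005,-0.057,0],0],
    [0.0,[0.005,-0.057,0],0],
    [0.0,[0.004,-0.06,0],0],
    [0.0,[0,0,0],0],
  ],
)

```text
time: 2.25
position: [0.4585, -0.025, 0.2316]
tcp_rot: [0.99, -0.143, 0.001, -0.001]
force: [-1.3, -0.1, -0.6]
width: 0.0427
finger_force: 0.0
```

```bash
cat >> h.py <<'E'
from scipy.spatial.transform import Rotation as R
def togo(P):
    s=robot.read_state(); r=R.from_quat(s["tcp_rot"]); return r.inv().apply(np.array(P)-s["position"]).round(4)
E
python3 - <<'E'
from h import *
s=robot.read_state(); r=R.from_quat(s["tcp_rot"]).as_matrix()
print(np.round(s["position"],4),r.round(3).tolist(),np.round(s["qpos"],2),s["width"],np.round(s["force"],2),s["time"])
print(togo([.457,-.03,.099]))
t,d=cam("top"),cam("side")
im=np.hstack([cv2.resize(t["image"][140:290,250:370],(480,600)),cv2.resize(d["image"][150:250,250:330],(320,400)).repeat(1,0) if 0 else cv2.copyMakeBorder(cv2.resize(d["image"][140:250,250:330],(320,440)),0,160,0,0,0)])
cv2.imwrite("pics/near.png",im)
E
```

```text
[ 0.4585 -0.025   0.2316] [[0.959, -0.283, 0.001], [-0.283, -0.959, 0.002], [0.001, -0.002, -1.0]] [ 0.13  0.22 -0.2   2.01  0.05  0.91 -1.95] 0.04274002516548339 [-1.34 -0.08 -0.65] 2.25
[-1.000e-04  5.500e-03  1.326e-01]
```

View pics/near.png

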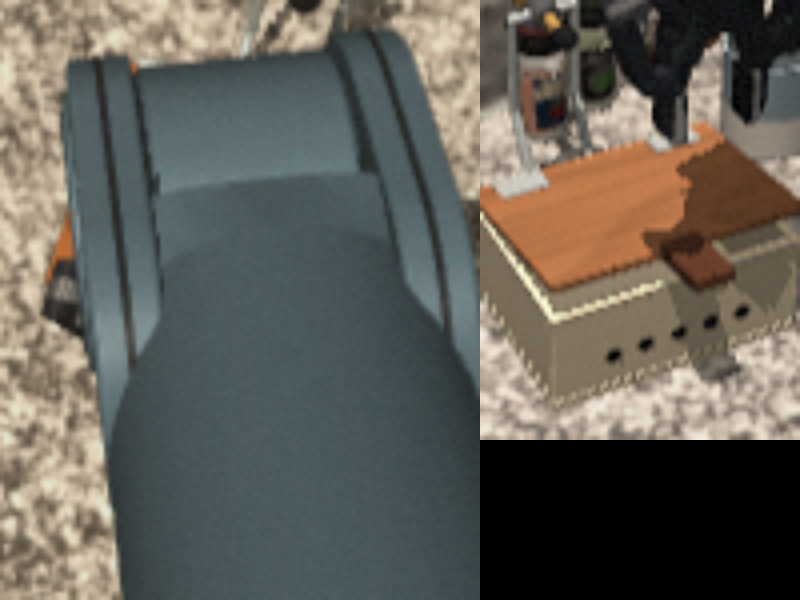

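The side crop shows the fingers above the tab, which sits around (700,260) in the crop. The arm hides the lid from above. I'll go down with the fingers straddling the tab.

play_rows(
  steps=[
    [0.6,[0,0.0055,0],0],
    [0.6,[0,0,0.03],0],
    [0.6,[0,0,0.03],0],
    [0.6,[0,0,0.025],0],
    [0.6,[0,0,0.02],0],
    [0.6,[0,0,0.015],0],
    [0.6,[0,0,0.0125],0],
    [0.6,[0,0,0],0],
  ],
)

```text
time: 3.35
position: [0.4551, -0.0356, 0.0982]
tcp_rot: [0.989, -0.148, -0.001, 0.0]
force: [0.1, 0.3, -0.3]
width: 0.0684
finger_force: 0.0
```

```bash
python3 - <<'E'
from h import *
d=cam("side"); im=d["image"][130:270,240:400].copy()
cv2.imwrite("pics/near2.png",cv2.resize(im,(640,560),interpolation=2))
E
```

```text
(no output)
```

View pics/near2.png

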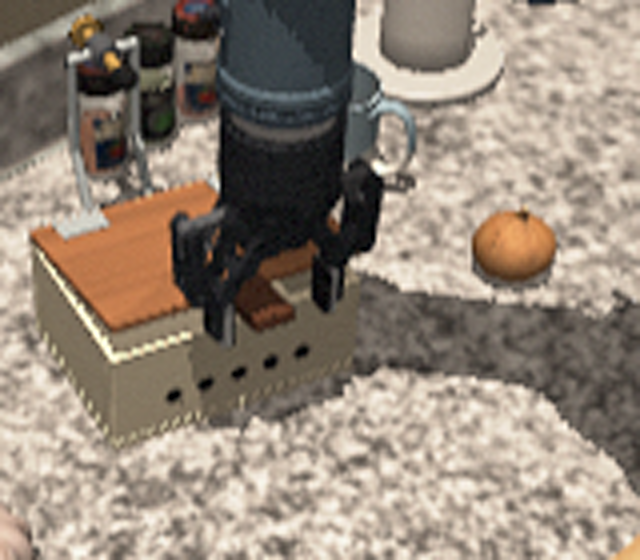

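The fingers straddle the tab at about (265,300) in the crop. I'll recentre by 5 mm and close.

play_rows(
  steps=[
    [0.6,[0.001,-0.005,0],0],
    [0.6,[0,0,0],0],
    [-0.6,[0,0,0],0],
    [-0.6,[0,0,0],0],
    [-0.6,[0,0,0],0],
    [-0.6,[0,0,0],0],
  ],
  squeeze=20,
)

```text
time: 4.15
position: [0.4581, -0.0303, 0.0989]
tcp_rot: [0.989, -0.147, 0.0, -0.0]
force: [-0.4, 2.3, 1.4]
width: 0.0298
finger_force: 26.9
```

```bash
python3 - <<'E'
from h import *
s=robot.read_state(); print({k:np.round(v,3).tolist() for k,v in s.items()})
p=(.5543,-.0597,-.2956)
for a in np.arange(.1654,2.2,.15):
    P=lid(p,a,[(.175,0,.0045)])[0]; print(round(a,2),P.round(4),(P-lid(p,a-.15,[(.175,0,.0045)])[0]).round(4), "tool d", R.from_quat(s["tcp_rot"]).inv().apply(P-lid(p,a-.15,[(.175,0,.0045)])[0]).round(4))
E
```

```text
{'time': 4.15, 'qpos': [0.106, 0.438, -0.165, 2.118, 0.124, 0.594, -2.014], 'qd': [-0.0, -0.0, 0.001, 0.001, 0.0, -0.001, 0.0], 'tau': [1.233, -42.687, 0.542, -16.131, 0.596, 0.087, 0.143], 'position': [0.458, -0.03, 0.099], 'tcp_rot': [0.989, -0.147, 0.0, -0.0], 'force': [-0.45, 2.329, 1.42], 'moment': [0.532, 0.019, -0.161], 'finger_force': 26.916, 'width': 0.03}
0.17 [ 0.4568 -0.03    0.1183] [ 0.0029 -0.0009  0.0261] tool d [ 0.003  -0.     -0.0261]
0.32 [ 0.4634 -0.032   0.1436] [ 0.0066 -0.002   0.0253] tool d [ 0.0069 -0.     -0.0253]
0.47 [ 0.4736 -0.0351  0.1676] [ 0.0101 -0.0031  0.024 ] tool d [ 0.0106 -0.     -0.024 ]
0.62 [ 0.4871 -0.0392  0.1897] [ 0.0135 -0.0041  0.0221] tool d [ 0.0141 -0.     -0.0221]
0.77 [ 0.5035 -0.0442  0.2095] [ 0.0165 -0.005   0.0198] tool d [ 0.0172 -0.     -0.0198]
0.92 [ 0.5226 -0.0501  0.2265] [ 0.0191 -0.0058  0.017 ] tool d [ 0.02  -0.    -0.017]
1.07 [ 0.544  -0.0566  0.2403] [ 0.0213 -0.0065  0.0138] tool d [ 0.0223 -0.     -0.0138]
1.22 [ 0.567  -0.0636  0.2506] [ 0.0231 -0.007   0.0103] tool d [ 0.0241 -0.     -0.0103]
1.37 [ 0.5913 -0.071   0.2572] [ 0.0243 -0.0074  0.0066] tool d [ 0.0254 -0.     -0.0066]
1.52 [ 0.6163 -0.0786  0.26  ] [ 0.025  -0.0076  0.0027] tool d [ 0.0261 -0.     -0.0027]
1.67 [ 0.6414 -0.0862  0.2588] [ 0.0251 -0.0076 -0.0012] tool d [0.0262 0.     0.0012]
1.82 [ 0.666  -0.0937  0.2537] [ 0.0246 -0.0075 -0.0051] tool d [0.0257 0.     0.0051]
1.97 [ 0.6896 -0.1009  0.2448] [ 0.0236 -0.0072 -0.0089] tool d [0.0247 0.     0.0089]
2.12 [ 0.7117 -0.1076  0.2324] [ 0.0221 -0.0067 -0.0125] tool d [0.0231 0.     0.0125]
```

play_rows(
  steps=[
    [-0.6,[0.003,0,-0.0127],0],
    [-0.6,[0.0039,0,-0.0126],0],
    [-0.6,[0.005,0,-0.0121],0],
    [-0.6,[0.0056,0,-0.0119],0],
    [-0.6,[0.0066,0,-0.0112],0],
    [-0.6,[0.0075,0,-0.0109],0],
    [-0.6,[0.0082,0,-0.01],0],
    [-0.6,[0.009,0,-0.0098],0],
    [-0.6,[0.0098,0,-0.0087],0],
    [-0.6,[0.0102,0,-0.0083],0],
    [-0.6,[0.011,0,-0.0071],0],
    [-0.6,[0.0113,0,-0.0067],0],
  ],
)

```text
time: 5.65
position: [0.5441, -0.0569, 0.221]
tcp_rot: [0.989, -0.147, -0.002, -0.0]
force: [-0.9, 4.7, -5.2]
width: 0.0294
finger_force: 27.1
```

play_rows(
  steps=[
    [-0.6,[0.0119,0,-0.0054],0],
    [-0.6,[0.0122,0,-0.0049],0],
    [-0.6,[0.0126,0,-0.0036],0],
    [-0.6,[0.0128,0,-0.003],0],
    [-0.6,[0.013,0,-0.0017],0],
    [-0.6,[0.0131,0,-0.001],0],
    [-0.6,[0,0,0],0],
  ],
)

```text
time: 6.52
position: [0.618, -0.0797, 0.241]
tcp_rot: [0.989, -0.147, 0.0, 0.0]
force: [1.1, 2.8, 0.6]
width: 0.0296
finger_force: 29.2
```

```bash
cat > st.py <<'E'
from h import *
p=(.5543,-.0597,-.2956)
s=robot.read_state(); pos=np.array(s["position"]); q=pos+R.from_quat(s["tcp_rot"]).apply([0,0,-.019])-kpt(p,[.07,0,.085])[0]
kx=np.array([np.cos(p[2]),np.sin(p[2]),0]); x=q@kx; z=q[2]
a=np.arctan2(z,-x)+np.arctan2(.0045,.175); r=np.hypot(x,z); t=kx*np.sin(a)+np.array([0,0,np.cos(a)])
print("t",s["time"],"a",a.round(3),"r",r.round(4),"Ftang",(np.array(s["force"])@t).round(2),"F",np.round(s["force"],1),"rot",np.round(s["tcp_rot"],3),"w",round(s["width"],4),s["finger_force"])
E
python3 st.py
```

```text
t 6.525 a 1.578 r 0.1751 Ftang 0.26 F [1.1 2.8 0.6] rot [ 0.989 -0.147  0.     0.   ] w 0.0296 29.15046662092209
```

play_rows(
  steps=[
    [-0.6,[0.004,0,0],0],
    [-0.6,[0.004,0,0],0],
    [-0.6,[0.004,0,0.0002],0],
  ],
)

```text
time: 6.9
position: [0.6291, -0.0831, 0.2408]
tcp_rot: [0.989, -0.147, 0.0, 0.0]
force: [-3.0, 2.3, 5.2]
width: 0.0298
finger_force: 30.1
```

```bash
python3 st.py
```

```text
t 6.9 a 1.644 r 0.175 Ftang -3.93 F [-3.   2.3  5.2] rot [ 0.989 -0.147  0.     0.   ] w 0.0298 30.12536734342575
```

play_rows(
  steps=[
    [-0.6,[0.004,0,0.0003],0],
    [-0.6,[0.004,0,0.0004],0],
  ],
)

```text
time: 7.15
position: [0.637, -0.0855, 0.2402]
tcp_rot: [0.989, -0.147, 0.0, 0.0]
force: [-2.5, 3.0, 6.3]
width: 0.0296
finger_force: 30.5
```

```bash
python3 st.py
```

```text
t 7.15 a 1.691 r 0.175 Ftang -3.99 F [-2.5  3.   6.3] rot [ 0.989 -0.147  0.     0.   ] w 0.0296 30.513915717601776
```

play_rows(
  steps=[
    [-0.6,[0.004,0,0.0005],0],
    [-0.6,[0.004,0,0.0006],0],
  ],
)

```text
time: 7.4
position: [0.6448, -0.0879, 0.2392]
tcp_rot: [0.989, -0.147, 0.001, 0.0]
force: [-3.0, 2.9, 6.3]
width: 0.0295
finger_force: 30.9
```

```bash
python3 st.py
```

```text
t 7.4 a 1.738 r 0.175 Ftang -4.69 F [-3.   2.9  6.3] rot [ 0.989 -0.147  0.001  0.   ] w 0.0295 30.85603415966034
```

play_rows(
  steps=[
    [-0.6,[0.004,0,0.0007],0],
    [-0.6,[0.004,0,0.0008],0],
  ],
)

```text
time: 7.65
position: [0.6526, -0.0903, 0.2378]
tcp_rot: [0.989, -0.147, 0.001, 0.0]
force: [-2.6, 2.0, 7.2]
width: 0.0289
finger_force: 31.4
```

```bash
python3 st.py
```

```text
t 7.65 a 1.786 r 0.175 Ftang -4.54 F [-2.6  2.   7.2] rot [ 0.989 -0.147  0.001  0.   ] w 0.0289 31.4249986410141
```

play_rows(
  steps=[
    [-0.6,[0.004,0,0.0009],0],
    [-0.6,[0.004,0,0.001],0],
  ],
)

```text
time: 7.9
position: [0.6605, -0.0927, 0.2361]
tcp_rot: [0.989, -0.147, 0.001, 0.0]
force: [-2.7, 2.6, 7.7]
width: 0.0297
finger_force: 32.0
```

```bash
python3 st.py
```

```text
t 7.9 a 1.834 r 0.175 Ftang -5.23 F [-2.7  2.6  7.7] rot [ 0.989 -0.147  0.001  0.   ] w 0.0297 31.984954476356506
```

play_rows(
  steps=[
    [-0.6,[0.004,0,0.0011],0],
    [-0.6,[0.004,0,0.0012],0],
  ],
)

```text
time: 8.15
position: [0.6683, -0.0952, 0.234]
tcp_rot: [0.989, -0.147, 0.001, 0.0]
force: [-1.3, 1.5, 6.7]
width: 0.0296
finger_force: 32.3
```

```bash
python3 st.py
```

```text
t 8.15 a 1.882 r 0.175 Ftang -3.67 F [-1.3  1.5  6.7] rot [ 0.989 -0.147  0.001  0.   ] w 0.0296 32.3032683134079
```

play_rows(
  steps=[
    [-0.6,[0.004,0,0.0013],0],
    [-0.6,[0.004,0,0.0014],0],
  ],
)

```text
time: 8.4
position: [0.6761, -0.0975, 0.2314]
tcp_rot: [0.989, -0.147, 0.002, 0.0]
force: [-2.0, 1.8, 6.1]
width: 0.0297
finger_force: 32.6
```

```bash
python3 st.py
```

```text
t 8.4 a 1.931 r 0.1751 Ftang -4.42 F [-2.   1.8  6.1] rot [ 0.989 -0.147  0.002  0.   ] w 0.0297 32.610138058662415
```

play_rows(
  steps=[
    [-0.6,[0.0035,0,0.0014],0],
    [-0.6,[0.0035,0,0.0014],0],
  ],
)

```text
time: 8.65
position: [0.6824, -0.0995, 0.2289]
tcp_rot: [0.989, -0.147, 0.001, 0.0]
force: [-3.9, 2.7, 10.9]
width: 0.0297
finger_force: 32.9
```

```bash
python3 st.py
```

```text
t 8.65 a 1.971 r 0.175 Ftang -8.37 F [-3.9  2.7 10.9] rot [ 0.989 -0.147  0.001  0.   ] w 0.0297 32.9071980714798
```

play_rows(
  steps=[
    [-0.6,[0.0025,0,0.001],0],
    [-0.6,[0.0025,0,0.001],0],
  ],
)

```text
time: 8.9
position: [0.6866, -0.1008, 0.2271]
tcp_rot: [0.989, -0.147, 0.001, 0.0]
force: [-8.3, 3.1, 14.5]
width: 0.0295
finger_force: 32.9
```

```bash
python3 st.py; python3 - <<'E'
from h import *
c=cam("side"); cv2.imwrite("pics/lid.png",cv2.resize(c["image"][90:250,230:390],(600,600),interpolation=2))
E
```

```text
t 8.9 a 1.999 r 0.1751 Ftang -14.09 F [-8.3  3.1 14.5] rot [ 0.989 -0.147  0.001  0.   ] w 0.0295 32.89132118225098
```

View pics/lid.png

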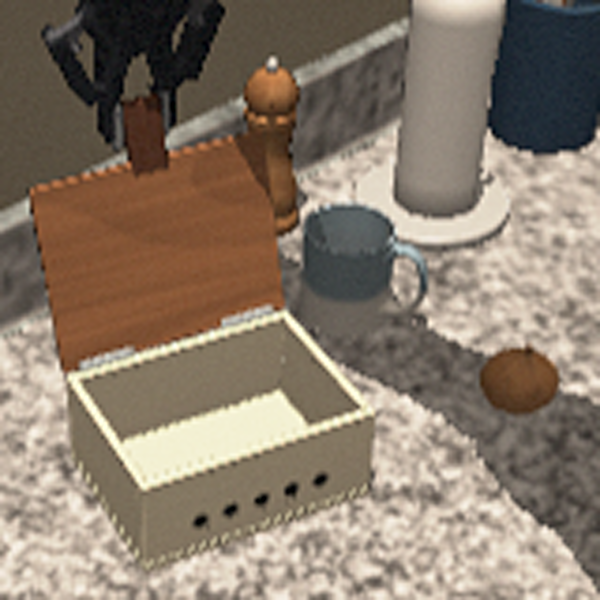

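The side crop shows the lid up and back, held by the tab at (148,130). The tangential force has risen by about 10 N, so the lid is on the buffer. I'll hold briefly, then let go.

play_rows(
  steps=[
    [-0.6,[0,0,0],0],
    [-0.6,[0,0,0],0],
  ],
)

```text
time: 9.2
position: [0.6868, -0.1009, 0.2271]
tcp_rot: [0.989, -0.147, 0.001, 0.0]
force: [-5.6, 2.3, 11.0]
width: 0.0296
finger_force: 32.8
```

```bash
python3 st.py
```

```text
t 9.2 a 2.0 r 0.1751 Ftang -10.01 F [-5.6  2.3 11. ] rot [ 0.989 -0.147  0.001  0.   ] w 0.0296 32.767964601516724
```

play_rows(
  steps=[
    [0.3,[0,0,0],0],
    [0.3,[0,0,0],0],
    [0.3,[0,0,0],0],
    [0.3,[0,0,-0.02],0],
    [0.3,[0,0,-0.03],0],
    [0.3,[0,0,-0.03],0],
    [0.3,[0,0,0],0],
  ],
)

```text
time: 10.07
position: [0.6883, -0.1005, 0.3097]
tcp_rot: [0.989, -0.147, 0.004, -0.0]
force: [-0.4, -1.2, -0.4]
width: 0.0553
finger_force: 0.0
```

```bash
python3 st.py; python3 - <<'E'
from h import *
print(togo([.462,.298,.17]), robot.read_state()["qpos"].round(2) if hasattr(robot.read_state()["qpos"],'round') else robot.read_state()["qpos"])
c=cam("top"); print(c["T"][:3,3])
# garlic blob in top image, by size, with lid corners for angle check later
im=c["image"][215:260,140:188]; print(plane(c,[(163.6,238)],.0255))
E
```

```text
t 10.075 a 1.876 r 0.2536 Ftang 0.1 F [-0.4 -1.2 -0.4] rot [ 0.989 -0.147  0.004 -0.   ] w 0.0553 0.0
[-0.3336 -0.315   0.1378] [ 0.17  0.56 -0.14  1.31  0.08  1.27 -1.84]
[0.37167957 0.00727885 0.97973845]
[[0.46107389 0.29552033 0.0255    ]]
```

play_rows(
  steps=[
    [0.5,[0,0,0],-8.5],
    [0.5,[0,0,0],-8.5],
    [0.5,[0,0,0],-8.5],
    [0.5,[0,0,0],-8.5],
    [0.5,[0,0,0],0],
  ],
)

```text
time: 10.75
position: [0.6859, -0.1004, 0.3044]
tcp_rot: [0.989, 0.148, -0.001, -0.0]
force: [0.3, 0.3, 0.4]
width: 0.0641
finger_force: 0.0
```

```bash
python3 - <<'E'
from h import *
print(togo([.462,.297,.15]))
E
```

```text
[-0.0979 -0.4453  0.1549]
```

play_rows(
  steps=[
    [0.6,[-0.009,-0.0405,0],0],
    [0.6,[-0.009,-0.0405,0],0],
    [0.6,[-0.009,-0.0405,0],0],
    [0.6,[-0.009,-0.0405,0.019],0],
    [0.6,[-0.009,-0.0405,0.019],0],
    [0.6,[-0.009,-0.0405,0.019],0],
    [0.6,[-0.009,-0.0405,0.02],0],
    [0.6,[-0.009,-0.0405,0.02],0],
    [0.6,[-0.009,-0.0405,0.02],0],
    [0.6,[-0.009,-0.0405,0.02],0],
    [0.6,[-0.008,-0.04,0.018],0],
    [0.6,[0,0,0],0],
  ],
)

```text
time: 12.25
position: [0.4587, 0.2994, 0.1489]
tcp_rot: [0.989, 0.15, -0.002, -0.0]
force: [0.1, -0.2, 0.9]
width: 0.0683
finger_force: 0.0
```

```bash
python3 - <<'E'
from h import *
print(togo([.462,.297,.007]))
c,d=cam("top"),cam("side")
a=cv2.resize(c["image"][120:280,140:380],(600,400),interpolation=2); b=cv2.resize(d["image"][200:360,150:310],(200,200),interpolation=2)
im=np.zeros((600,600,3),np.uint8); im[:400]=a; im[400:,:200]=b; im[400:,200:400]=cv2.resize(d["image"][100:260,230:390],(200,200)); 
cv2.imwrite("pics/g.png",im)
p=(.5543,-.0597,-.2956)
for a in(1.9,1.94,1.98): print(a,proj(c,lid(p,a,[(.145,.095,.0085),(.191,0,.0085)])).round(1).tolist())
E
```

```text
[0.0028 0.0035 0.1419]
1.9 [[285.4, 111.1], [334.9, 107.8]]
1.94 [[286.1, 109.2], [335.6, 105.2]]
1.98 [[286.8, 107.4], [336.3, 102.7]]
```

View pics/g.png

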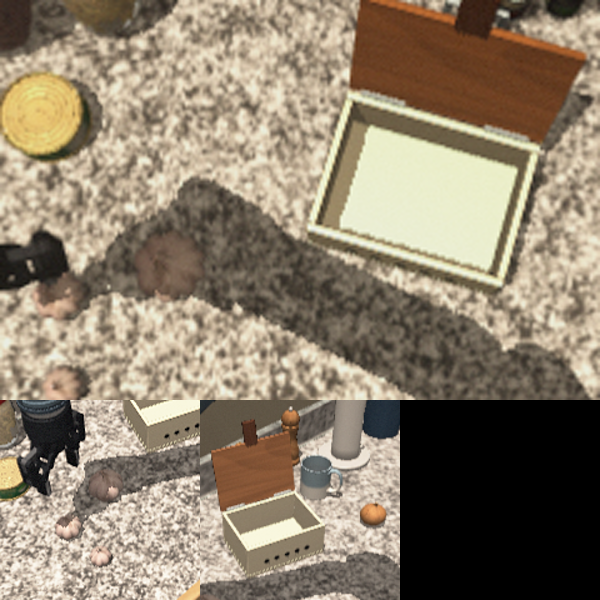

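The lid stays back, with its tab at (475,15) in the crop. The gripper is above and left of the middle-sized bulb at (60,298), and parallax should account for some of that offset. I'll lower it and check numerically and in a picture.

play_rows(
  steps=[
    [0.6,[0.003,0.0035,0.02],0],
    [0.6,[0,0,0.03],0],
    [0.6,[0,0,0.025],0],
    [0.6,[0,0,0],0],
  ],
)

```text
time: 12.85
position: [0.4653, 0.2915, 0.0729]
tcp_rot: [0.989, 0.147, -0.002, 0.001]
force: [0.3, -0.2, 0.5]
width: 0.0683
finger_force: 0.0
```

```bash
python3 - <<'E'
from h import *
s=robot.read_state(); P=np.array(s["position"])
print(togo([.462,.297,.007]))
c,d=cam("top"),cam("side"); im=[]
for k,(x,y) in((c,(115,190)),(d,(160,240))):
    print(proj(k,[P,[.462,.297,.0255]]).round(1).tolist())
    i=k["image"].copy()
    i=cv2.resize(i[y:y+90,x:x+90],(400,400),interpolation=2)
    for q,col in zip(proj(k,[P,[.462,.297,.0255]]),((0,0,255),(0,255,0))): cv2.circle(i,tuple(int(v) for v in (q-[x,y])*400/90),4,col,1)
    im.append(i)
cv2.imwrite("pics/g2.png",np.hstack(im))
E
```

```text
[-0.0013 -0.0064  0.0659]
[[159.4, 234.3], [163.0, 237.6]]
[[204.8, 285.1], [206.2, 300.0]]
```

View pics/g2.png

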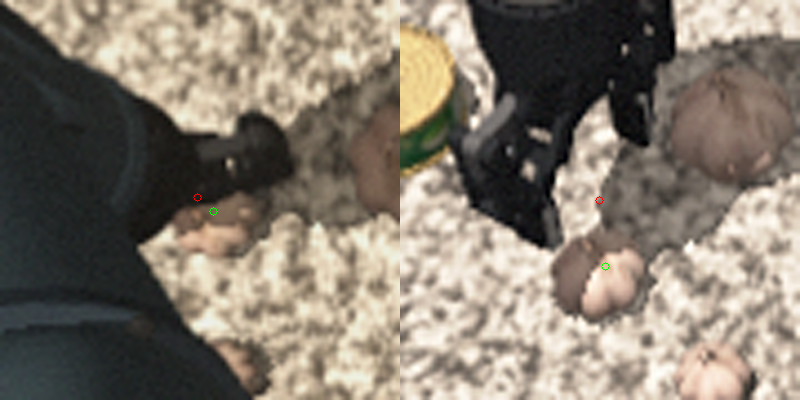

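The calibrated bulb point falls within about 3 mm of the bulb centre at (220,218) and (600,278). The fingers straddle it. I'll correct and descend.

```bash
python3 - <<'E'
from h import *
print(togo([.459,.295,.006]))
E
```

```text
[-0.0068 -0.0039  0.0693]
```

play_rows(
  steps=[
    [0.6,[-0.006,-0.004,0],0],
    [0.6,[0,0,0.015],0],
    [0.6,[0,0,0.015],0],
    [0.6,[0,0,0.015],0],
    [0.6,[0,0,0.012],0],
    [0.6,[0,0,0.006],0],
    [0.6,[0,0,0.003],0],
    [0.6,[0,0,0],0],
  ],
)

```text
time: 13.95
position: [0.4592, 0.2961, 0.0092]
tcp_rot: [0.989, 0.148, 0.0, -0.0]
force: [-0.0, -0.1, 0.9]
width: 0.068
finger_force: 0.0
```

play_rows(
  steps=[
    [0,[0,0,0],0],
    [0,[0,0,0],0],
    [0,[0,0,0],0],
    [0,[0,0,0],0],
  ],
)

```text
time: 14.45
position: [0.4595, 0.296, 0.0098]
tcp_rot: [0.989, 0.148, 0.0, -0.0]
force: [-1.6, -1.5, 5.6]
width: 0.0476
finger_force: 20.2
```

play_rows(
  steps=[
    [0,[0,0,-0.01],0],
    [0,[0,0,-0.02],0],
    [0,[0,0,-0.03],0],
    [0,[0,0,-0.03],0],
    [0,[0,0,-0.03],0],
    [0,[0,0,-0.03],0],
    [0,[0,0,-0.01],0],
    [0,[0,0,0],0],
  ],
)

```text
time: 15.45
position: [0.4593, 0.2961, 0.1698]
tcp_rot: [0.989, 0.148, 0.001, -0.0]
force: [0.5, 0.2, -0.6]
width: 0.0475
finger_force: 20.7
```

```bash
python3 - <<'E'
from h import *
print(togo([.545,-.057,.16]))
E
```

```text
[-0.0216  0.3627  0.0097]
```

Holding at 47.5 mm with 20.7 N. I'll carry it across, then turn to align.

play_rows(
  steps=[
    [0,[-0.002,0.033,0],0],
    [0,[-0.002,0.033,0],0],
    [0,[-0.002,0.033,0],0],
    [0,[-0.002,0.033,0],0],
    [0,[-0.002,0.033,0],0],
    [0,[-0.002,0.033,0],0],
    [0,[-0.002,0.033,0],0],
    [0,[-0.002,0.033,0],0],
    [0,[-0.002,0.033,0],0],
    [0,[-0.002,0.033,0],0],
    [0,[-0.002,0.033,0],0],
    [0,[0,0,0],0],
  ],
)

```text
time: 16.95
position: [0.5438, -0.0608, 0.1677]
tcp_rot: [0.989, 0.146, -0.001, 0.0]
force: [0.1, 0.5, -0.5]
width: 0.0478
finger_force: 20.8
```

play_rows(
  steps=[
    [0,[0,0,0],8.5],
    [0,[0,0,0],8.5],
    [0,[0,0,0],8.5],
    [0,[0,0,0],8.5],
    [0,[0,0,0],0],
  ],
)

```text
time: 17.58
position: [0.5438, -0.0562, 0.1683]
tcp_rot: [0.989, -0.146, -0.001, -0.0]
force: [-0.1, -0.3, -0.9]
width: 0.0475
finger_force: 20.8
```

```bash
python3 - <<'E'
from h import *
print(togo([.545,-.057,.018]))
c,d=cam("top"),cam("side"); 
cv2.imwrite("pics/p.png",np.hstack([cv2.resize(c["image"][100:250,230:380],(400,400),interpolation=2),cv2.resize(d["image"][100:260,220:380],(400,400),interpolation=2)]))
E
```

```text
[0.0016 0.0003 0.1503]
```

View pics/p.png

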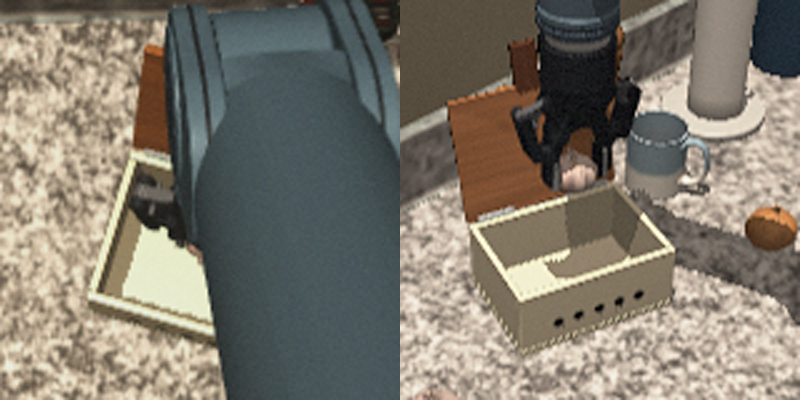

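The side crop shows the bulb held at (575,170) above the open box, clear of the lid. I'll lower it.

play_rows(
  steps=[
    [0,[-0.006,0,0.01],0],
    [0,[0,0,0.025],0],
    [0,[0,0,0.025],0],
    [0,[0,0,0.025],0],
    [0,[0,0,0.02],0],
    [0,[0,0,0.015],0],
    [0,[0,0,0.01],0],
    [0,[0,0,0.008],0],
    [0,[0,0,0],0],
  ],
)

```text
time: 18.8
position: [0.5386, -0.0557, 0.0309]
tcp_rot: [0.989, -0.147, -0.0, 0.0]
force: [0.4, -0.9, 0.4]
width: 0.0475
finger_force: 20.8
```

play_rows(
  steps=[
    [0,[0,0,0.005],0],
    [0,[0,0,0.004],0],
    [0,[0,0,0],0],
  ],
)

```text
time: 19.18
position: [0.5386, -0.0558, 0.022]
tcp_rot: [0.989, -0.147, -0.0, 0.0]
force: [-0.3, 0.3, -0.1]
width: 0.0479
finger_force: 20.8
```

play_rows(
  steps=[
    [0,[0,0,0.002],0],
    [0,[0,0,0.0015],0],
    [0,[0,0,0],0],
  ],
)

```text
time: 19.55
position: [0.5387, -0.0557, 0.0186]
tcp_rot: [0.989, -0.147, -0.0, 0.0]
force: [-0.8, 0.3, 0.2]
width: 0.0475
finger_force: 20.8
```

play_rows(
  steps=[
    [0,[0,0,0.0015],0],
    [0,[0,0,0],0],
  ],
)

```text
time: 19.8
position: [0.5389, -0.0557, 0.0178]
tcp_rot: [0.989, -0.147, 0.0, 0.0]
force: [-2.7, 0.5, 8.1]
width: 0.0475
finger_force: 21.3
```

play_rows(
  steps=[
    [0.25,[0,0,0],0],
    [0.5,[0,0,0],0],
    [0.5,[0,0,0],0],
    [0.5,[0,0,0],0],
    [0.5,[0,0,-0.01],0],
    [0.5,[0,0,-0.02],0],
    [0.5,[0,0,-0.03],0],
    [0.5,[0,0,-0.04],0],
    [0.5,[0,0,-0.04],0],
    [0.5,[0,0,-0.03],0],
    [0.5,[0,0,0],0],
  ],
)

```text
time: 21.18
position: [0.5406, -0.0559, 0.1902]
tcp_rot: [0.989, -0.147, 0.003, -0.0]
force: [1.1, -1.1, -0.3]
width: 0.064
finger_force: 0.0
```

play_rows(
  steps=[
    [0.5,[0,-0.04,0],0],
    [0.5,[0,-0.04,0],0],
    [0.5,[0,-0.04,0],0],
    [0.5,[0,-0.04,0],0],
    [0.5,[0,-0.04,0],0],
    [0.5,[0,-0.04,0],0],
    [0.5,[0,0,0],0],
    [0.5,[0,0,0],0],
  ],
)

```text
time: 22.18
position: [0.6081, 0.1728, 0.1863]
tcp_rot: [0.989, -0.147, -0.001, 0.001]
force: [-0.4, -1.0, -0.3]
width: 0.0639
finger_force: 0.0
```

```bash
python3 - <<'E'
from h import *
c,d=cam("top"),cam("side"); 
cv2.imwrite("pics/end.png",np.hstack([cv2.resize(c["image"][90:250,230:390],(400,400),interpolation=2),cv2.resize(d["image"][100:260,220:380],(400,400),interpolation=2)]))
p=(.5543,-.0597,-.2956)
for a in(1.9,1.94,1.98): print(a,[(proj(k,lid(p,a,[(.145,.095,.0085),(.145,-.095,.0085)]))-o).dot(np.eye(2)*s).round(0).tolist() for k,o,s in((c,(230,90),2.5),(d,(220,100),2.5))])
E
```

```text
1.9 [[[139.0, 53.0], [363.0, 114.0]], [[44.0, 101.0], [199.0, 61.0]]]
1.94 [[[140.0, 48.0], [364.0, 109.0]], [[42.0, 100.0], [197.0, 60.0]]]
1.98 [[[142.0, 44.0], [365.0, 105.0]], [[41.0, 100.0], [194.0, 60.0]]]
```

View pics/end.png

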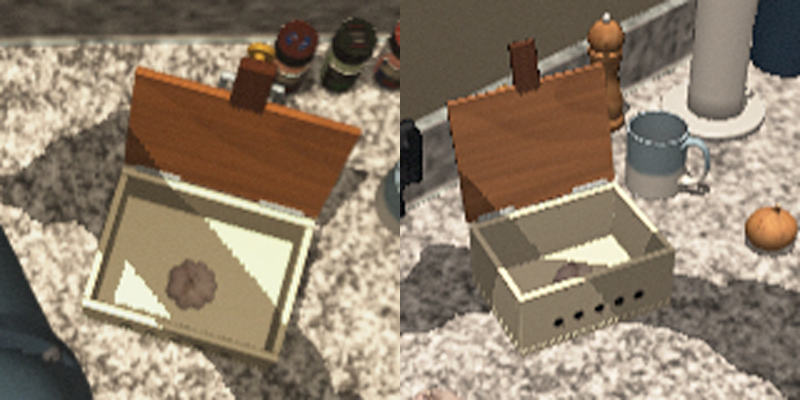

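The bulb sits in the keeper at (190,285) in the left crop. The lid looks less far back than I reckoned, so I'll fit its angle from this picture.

```bash
python3 - <<'E'
from h import *
from scipy.optimize import least_squares
c,d=cam("top"),cam("side")
B=[(.07,.095,.085),(-.07,.095,.085),(-.07,-.095,.085),(.07,-.095,.085)]
T=np.array([(122,168),(83,310),(278,360),(318,222)])/2.5+(230,90); S=np.array([(70,225),(118,298),(272,240),(215,183)])/2.5+(220,100)
L=[(.145,.095,.0085),(.145,-.095,.0085)]; LT=np.array([(137,68),(360,128)])/2.5+(230,90); LS=np.array([(49,104),(203,65)])/2.5+(220,100)
TT=np.array([(255,57)])/2.5+(230,90); TS=np.array([(122,40)])/2.5+(220,100)
def r(v):
    W=np.vstack([lid(v[:3],v[3],L),lid(v[:3],v[3],[(.191,0,.0045)])]); K=kpt(v[:3],B)
    return np.r_[(proj(c,K)-T).ravel(),(proj(d,K)-S).ravel(),(proj(c,W)-np.r_[LT,TT]).ravel(),(proj(d,W)-np.r_[LS,TS]).ravel()]
f=least_squares(r,[.554,-.06,-.29,1.85],loss="soft_l1"); print(f.x.round(4)); print(r(f.x).round(1))
# earlier picture, during the hold (scale 3.75, offset 230,90)
H=np.array([(30,188),(240,138)])/3.75+(230,90)
for a in(1.75,1.8,1.85,1.9,1.95,2.0): print(a,proj(d,lid(f.x[:3],a,L)).round(1).tolist(), "now",LS.round(1).tolist(),"hold",H.round(1).tolist())
E
```

```text
[ 0.5533 -0.0604 -0.2863  1.8192]
[-0.4 -1.2 -1.3 -1.8  0.3  0.4 -1.  -1.7  0.4  0.7  2.5  1.8  3.2  3.6
  1.2 -0.8 -1.1 -1.3  0.4 -1.2  0.6  2.8 -0.5 -0.2  0.1 -1.2  0.8  1. ]
1.75 [[240.4, 142.3], [303.0, 125.6]] now [[239.6, 141.6], [301.2, 126.0]] hold [[238.0, 140.1], [294.0, 126.8]]
1.8 [[239.5, 141.6], [301.8, 125.0]] now [[239.6, 141.6], [301.2, 126.0]] hold [[238.0, 140.1], [294.0, 126.8]]
1.85 [[238.6, 141.1], [300.6, 124.6]] now [[239.6, 141.6], [301.2, 126.0]] hold [[238.0, 140.1], [294.0, 126.8]]
1.9 [[237.7, 140.7], [299.5, 124.3]] now [[239.6, 141.6], [301.2, 126.0]] hold [[238.0, 140.1], [294.0, 126.8]]
1.95 [[236.8, 140.4], [298.3, 124.1]] now [[239.6, 141.6], [301.2, 126.0]] hold [[238.0, 140.1], [294.0, 126.8]]
2.0 [[236.0, 140.3], [297.2, 124.1]] now [[239.6, 141.6], [301.2, 126.0]] hold [[238.0, 140.1], [294.0, 126.8]]
```

The fit puts the lid at about 1.82 rad, but the push ended at 2.0, so dragging it on release may have taken it off the buffer. I'll push it again with shut fingers from the front, where I can feel the force and back straight off.

```bash
sed -i 's/^p=.*/p=(.5535,-.060,-.29)/' st.py; cat >> st.py <<'E'
l=(pos-kpt(p,[0,0,0])[0]); print("local x",(l@kx).round(4),"y",(l@np.cross([0,0,1],kx)).round(4),"z",l[2].round(4),"Fpush",(np.array(s["force"])@kx).round(2))
E
python3 st.py; python3 -c "
from h import *
print(togo(kpt((.5535,-.060,-.29),[.04,0,.24])[0]))"
```

```text
t 22.375 a 0.992 r 0.1471 Ftang -0.15 F [ 0.5 -0.3 -1.2] rot [ 0.989 -0.148 -0.     0.   ] w 0.064 0.0
local x -0.0135 y 0.2383 z 0.187 Fpush 0.58
[ 0.0553  0.238  -0.0527]
```

play_rows(
  steps=[
    [-1,[0,0,-0.0265],0],
    [-1,[0,0,-0.0265],0],
    [-1,[0,0.04,0],0],
    [-1,[0,0.04,0],0],
    [-1,[0,0.04,0],0],
    [-1,[0,0.04,0],0],
    [-1,[0,0.04,0],0],
    [-1,[0,0.038,0],0],
    [-1,[0.025,0,0],0],
    [-1,[0.025,0,0],0],
    [-1,[0,0,0],0],
  ],
)

```text
time: 23.75
position: [0.5878, -0.0697, 0.2401]
tcp_rot: [0.989, -0.148, 0.0, 0.0]
force: [-0.1, 0.7, -0.5]
width: 0.0002
finger_force: 0.0
```

```bash
python3 st.py
```

```text
t 23.75 a 1.402 r 0.1775 Ftang -0.36 F [-0.1  0.7 -0.5] rot [ 0.989 -0.148  0.     0.   ] w 0.0002 0.0
local x 0.0357 y 0.0005 z 0.2401 Fpush -0.28
```

play_rows(
  steps=[
    [-1,[0.01,0,0],0],
    [-1,[0.01,0,0],0],
    [-1,[0.01,0,0],0],
    [-1,[0.005,0,0],0],
  ],
)

```text
time: 24.25
position: [0.6213, -0.0787, 0.2401]
tcp_rot: [0.989, -0.147, 0.0, 0.0]
force: [0.2, 0.5, -0.6]
width: 0.0
finger_force: 0.0
```

```bash
python3 st.py
```

```text
t 24.25 a 1.598 r 0.1741 Ftang 0.09 F [ 0.2  0.5 -0.6] rot [ 0.989 -0.147  0.     0.   ] w 0.0 0.0
local x 0.0703 y 0.0014 z 0.2401 Fpush 0.08
```

Now to feel for it in 3 mm rows.

play_rows(
  steps=[
    [-1,[0.004,0,0],0],
    [-1,[0.004,0,0],0],
    [-1,[0.003,0,0],0],
  ],
)

```text
time: 24.62
position: [0.6314, -0.0818, 0.2402]
tcp_rot: [0.989, -0.147, -0.0, 0.0]
force: [0.3, 0.5, -0.4]
width: -0.0002
finger_force: 0.0
```

```bash
python3 st.py|tail -1
```

```text
local x 0.0809 y 0.0013 z 0.2402 Fpush 0.14
```

play_rows(
  steps=[
    [-1,[0.003,0,0],0],
    [-1,[0.003,0,0],0],
  ],
)

```text
time: 24.88
position: [0.6371, -0.0836, 0.2402]
tcp_rot: [0.989, -0.147, 0.0, 0.0]
force: [0.5, 0.1, -0.1]
width: 0.0002
finger_force: 0.0
```

```bash
python3 st.py|tail -1
```

```text
local x 0.0869 y 0.0013 z 0.2402 Fpush 0.49
```

play_rows(
  steps=[
    [-1,[0.003,0,0],0],
    [-1,[0.002,0,0],0],
  ],
)

```text
time: 25.12
position: [0.6419, -0.0851, 0.2402]
tcp_rot: [0.989, -0.147, 0.0, 0.0]
force: [-0.6, 0.1, 0.9]
width: -0.0001
finger_force: 0.0
```

```bash
python3 st.py|tail -1
```

```text
local x 0.0919 y 0.0012 z 0.2402 Fpush -0.6
```

play_rows(
  steps=[
    [-1,[0.003,0,0],0],
    [-1,[0.002,0,0],0],
  ],
)

```text
time: 25.38
position: [0.6467, -0.0865, 0.2402]
tcp_rot: [0.989, -0.147, 0.0, 0.0]
force: [0.2, -0.3, -0.9]
width: 0.0001
finger_force: 0.0
```

```bash
python3 st.py|tail -1
```

```text
local x 0.0969 y 0.0012 z 0.2402 Fpush 0.24
```

play_rows(
  steps=[
    [-1,[0.002,0,0],0],
    [-1,[0.002,0,0],0],
  ],
)

```text
time: 25.62
position: [0.6502, -0.0876, 0.2401]
tcp_rot: [0.989, -0.147, -0.0, -0.0]
force: [-2.7, 0.8, 0.6]
width: 0.0001
finger_force: 1.5
```

```bash
python3 st.py|tail -1
```

```text
local x 0.1005 y 0.0012 z 0.2401 Fpush -2.8
```

play_rows(
  steps=[
    [-1,[0.002,0,0],0],
    [-1,[0.002,0,0],0],
  ],
)

```text
time: 25.88
position: [0.6529, -0.0884, 0.2395]
tcp_rot: [0.989, -0.147, -0.002, -0.0]
force: [-5.6, 1.4, -1.8]
width: -0.0
finger_force: 2.4
```

```bash
python3 st.py|tail -1
```

```text
local x 0.1034 y 0.0012 z 0.2395 Fpush -5.76
```

play_rows(
  steps=[
    [-1,[0.002,0,0],0],
    [-1,[0,0,0],0],
  ],
)

```text
time: 26.12
position: [0.6544, -0.0889, 0.2391]
tcp_rot: [0.989, -0.147, -0.002, -0.0]
force: [-4.7, 1.1, -1.3]
width: -0.0002
finger_force: 2.7
```

```bash
python3 st.py|tail -1
```

```text
local x 0.105 y 0.0012 z 0.2391 Fpush -4.78
```

play_rows(
  steps=[
    [-1,[0.002,0,0],0],
    [-1,[0,0,0],0],
  ],
)

```text
time: 26.38
position: [0.6558, -0.0894, 0.2387]
tcp_rot: [0.989, -0.147, -0.003, -0.0]
force: [-6.2, 1.8, -1.5]
width: -0.0005
finger_force: 3.0
```

```bash
python3 st.py|tail -1
```

```text
local x 0.1065 y 0.0011 z 0.2387 Fpush -6.46
```

play_rows(
  steps=[
    [-1,[0.003,0,0],0],
    [-1,[0,0,0],0],
    [-1,[0,0,0],0],
  ],
)

```text
time: 26.75
position: [0.6578, -0.09, 0.2382]
tcp_rot: [0.989, -0.147, -0.004, -0.0]
force: [-8.0, 2.1, -3.2]
width: -0.0001
finger_force: 3.8
```

```bash
python3 st.py|tail -1; python3 st.py|tail -1
```

```text
local x 0.1085 y 0.0011 z 0.2382 Fpush -8.24
local x 0.1085 y 0.0011 z 0.2382 Fpush -8.24
```

The force keeps rising at about 0.7 N/mm, so the lid is on the buffer, loaded by roughly 11 N. I'll back off slowly.

play_rows(
  steps=[
    [-1,[-0.002,0,0],0],
    [-1,[-0.002,0,0],0],
    [-1,[-0.002,0,0],0],
    [-1,[-0.002,0,0],0],
    [-1,[-0.003,0,0],0],
    [-1,[-0.005,0,0],0],
    [-1,[-0.02,0,0],0],
    [-1,[-0.03,0,0],0],
    [-1,[-0.03,0,0],0],
    [-1,[0,0,-0.03],0],
    [-1,[0,0,0],0],
    [-1,[0,0,0],0],
  ],
)

```text
time: 28.25
position: [0.5691, -0.063, 0.2701]
tcp_rot: [0.989, -0.147, 0.0, 0.0]
force: [0.6, 0.8, 0.0]
width: 0.0
finger_force: 0.0
```

```bash
python3 -c "
from h import *
print(robot.read_state()['force'], robot.finish_job())"
```

```text
the job is handed in; nothing more can be done
[0.58668851 0.76923851 0.01222461] None
```

I handed the job in at about 28 s: the lid was pushed back against its buffer, and the middle-sized garlic bulb was lowered into the keeper and let go. The onion, mug and tin were not touched. The hand-in gave no verdict, and I judged the lid's contact by feel because I had used all my pictures before the last push.

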